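# Load the dry-block heater in rack order

## Task

Move the four capped tubes from the wire rack into the wells of the dry-block heater in the same order, because their place in the row is all that identifies them: the tube next to the rack's blank plate goes into the well next to the dial thermometer, the next tube into the next well, and so on along the row. Push or lower each tube down until it stands on the bottom of its well, never let one fall over, and leave the timer and the film carton where they stand.

Things in the scene. Friction and masses are not known exactly. Their poses are not given: they have to be found in the camera images.
- tube_1: one of four equal 50 ml conical tubes with blue screw caps, upright in the wire rack, told apart only by place: the one next to the plate (place 1). Height 108 mm: tip 10 mm across, cone to a 29 mm barrel at 16 mm up, cap 34 mm across from 93 to 108 mm. Origin: underside of the tip; z up along the tube. About 60 g, rigid, closed.
- tube_2: one of four equal 50 ml conical tubes with blue screw caps, upright in the wire rack, told apart only by place: the one second from the plate (place 2). Same size and frame as tube_1.
- tube_3: one of four equal 50 ml conical tubes with blue screw caps, upright in the wire rack, told apart only by place: the one third from the plate (place 3). Same size and frame as tube_1.
- tube_4: one of four equal 50 ml conical tubes with blue screw caps, upright in the wire rack, told apart only by place: the one farthest from the plate (place 4). Same size and frame as tube_1.
- rack: fixed stainless wire rack, one row of four 36 mm square compartments. Origin: under the row's middle, at bench level; z up; y along the row towards the end with the blank plate (46 x 26 mm). Compartments at y = +66 (1, by the plate), +22, -22, -66 mm (4). Rack 54 mm wide, y -94 to +120 mm, top wires at z = 68 mm; the tubes stand on its floor, z = 8 mm.
- heater: fixed grey dry-block heater, 76 mm high, x -50 to +50, y -92 to +122 mm. Origin: under the middle of its row of wells, at bench level; z up; y along the row towards the small dial thermometer (22 mm across, y = +101 mm, top at z = 98 mm); black panel faces -x. Round wells, 35 mm wide, at y = +66 (1, by the thermometer), +22, -22, -66 mm (4), x = 0; mouths z = 76, floors z = 24 mm.
- timer: bystander: white bench timer, 62 by 64 by 19 mm, lying loose on the bench; origin under its centre
- film_box: bystander: carton of sealing film, 60 by 115 by 60 mm, standing loose on the bench; origin under its centre
Mind the look-alikes: they are no part of the job. What is shaped like the tube_2 but yellow is not meant.

How it is judged (in metres and radians):
At the end, for the whole second after the job is handed in: Tube 1, 2, 3 and 4 each stand in the heater well of the same number (tip within 10 mm of the well's centre line along both horizontal axes of the heater, tip less than 8 mm above the well floor, leaning less than 0.2 rad), released and at rest (x of tube_1 in the frame of heater between -0.01 and 0.01 m and y of tube_1 in the frame of heater between 0.056 and 0.076 m and z of each of tube_1, tube_2, tube_3, tube_4 in the frame of heater below 0.032 m and angle between each of tube_1, tube_2, tube_3, tube_4's own z axis and vertical below 0.2 rad and linear speed of each of tube_1, tube_2, tube_3, tube_4 below 0.02 m/s and x of tube_2 in the frame of heater between -0.01 and 0.01 m and y of tube_2 in the frame of heater between 0.012 and 0.032 m and x of tube_3 in the frame of heater between -0.01 and 0.01 m and y of tube_3 in the frame of heater between -0.032 and -0.012 m and x of tube_4 in the frame of heater between -0.01 and 0.01 m and y of tube_4 in the frame of heater between -0.076 and -0.056 m); the robot touches nothing.
It fails at once if a tube falls over or is laid down (leans more than 0.7 rad) (angle between any of tube_1, tube_2, tube_3, tube_4's own z axis and vertical above 0.7 rad).
It fails at once if the timer or the film carton is shifted by more than 30 mm (distance of any of timer, film_box from where it was at the start of the episode above 0.03 m).
It also fails if it takes over 112 s, if anything falls off the work surface, if the arm or the gripper's body presses on something with over 40 N, if the wrist force passes 120 N, or if a joint passes its speed limit or range.

## Robot

A 6-joint arm with a two-finger parallel gripper is mounted at the origin on a cart in front of the work surface, level with it; the furniture and walls round the work are solid. World frame = base frame: x ahead of the robot, y to its left, z up, the work surface at z = 0. Lengths are in m, angles in degrees, forces in N, time in s.
With the tool pointing down it reaches from about 0.375 to 0.75 m from the base axis. Payload 9 kg.
Tool frame: the origin (TCP) lies midway between the tips of the shut fingers; the grasp point (between the pads) lies 19 mm behind it (arm.pinch_z is the distance from the TCP to the grasp point, in m); z points along the fingers, y is the line along which they close (so a half turn about z gives the same grasp; the last joint's range is limited). The gripper opens to 85 mm and grips with 20 to 120 N. Pads are 22 mm wide; open, the fingers measure 114 mm over their backs; the gripper's body (76 mm by 85 mm) begins 54 mm behind the grasp point. The pads swing forward as they close: fully open they stand 13 mm farther back than shut.
Start: joints at [-84.838, 5.964, 5.575, 89.605, 0, 77.527], TCP at [0.182, -0.572, 0.204] pointing down, gripper open.
Joint ranges: [-171.21, 171.21], [-48.23, 106.86], [-62.78, 66.21], [-105.2, 120.99], [-86.42, 89.51], [-180, 180]. Speed limits (degrees/s): [127.2, 127.2, 147.25, 180, 180, 180].

## Interface

Orientations are given as [roll, pitch, yaw] about the fixed x, y, z axes, in that order (R = Rz(yaw) Ry(pitch) Rx(roll)).
In Python, from plant import monitor, cams, arm gives the robot as it stands.
- The arm moves only by the tool servo_tool, never from a script. Its argument "targets" is a list of rows, each a list of 2 entries, a list of its own where there are three numbers: the shift along the tool's x, y, z each as a share of 200 mm, from -1 to 1, then the turn, a rotation vector about the tool's x, y, z each as a share of pi rad, from -1 to 1. In form: [[[dx, dy, dz], [rx, ry, rz]], ...]. A call has 1 to 10 rows; each row is the pose to reach, as a shift and turn from the pose commanded when the call began, along the tool's axes at that moment, turning the shorter way round; what a row does not reach only later rows make up. A row lasts 1/10 s, in which the tool goes at most 50 mm and 8.59 degrees, less where a joint would pass 70% of its speed; a pose out of reach is approached as far as the arm can. A call with a number of a shift or a turn outside -1 to 1 is refused whole. A call with a gripper value outside its range is refused whole. "hand" is the opening, from -1 (shut) to 1 (fully open), set as the call begins (left out, the last holds). The fingers move at their own pace and stop on an object; "squeeze" is the grip in N (left out, the last holds). Time passes only in rows, so rows that repeat a pose let the fingers close. It gives the time, the measured TCP pose, the force, the opening and the grip force at its end, in the units of the state.
- monitor.sense(): the state, without advancing time (a new reading comes with each control period).
- cams.grab_frame(name): name is "scene" or "side" or "wrist"; returns a dict with "pixels" (400x640x3 uint8, red, green, blue), "mtx" (3x3 intrinsics, pixels), "R" (3x3) and "t" (3): a world point X has camera coordinates R X + t; the wrist camera has in their place "mount" (4x4, takes a point from camera to tool coordinates, whose origin is the TCP and whose axes are the flange's). Camera axes: x right, y down, z forward; pixel columns grow to the right and rows downward; lengths in m; the calibration is good to about 2 mm. A picture is of the moment at which its call begins: read the wrist's pose just before it. There is no depth.
- arm.hand_in(): hands the job in; it is judged then, once.
The state is a dict: "time": time; "joint_pos": joint angles; "joint_velocities": joint speeds; "tau": joint torques, N m; "position": TCP position; "orientation": TCP orientation; "wrist_force": force on the tool from outside, world axes, zero at the start; "moment": the same for the moment, N m; "grip_width": opening from 0.0 (shut) to 1.0 (fully open); "grasp_force": force on a finger pad.
Only numpy, scipy, OpenCV 4.12 (cv2) and the standard library are available. Lean on these libraries where they do the work, as an engineer would, in place of code of your own. Each camera call takes 0.05 s, during which the arm holds its last target. There are 200 camera calls.

## Working session

There is one attempt and no reset: what is moved stays moved. The work goes in short steps, Python scripts to look and compute and a tool call to move; the robot and the scene stay as the last step left them, time stands still between calls to the robot, and variables do not carry over. Pictures are saved under pics/ and viewed, at most 14 in all, crops included, and the job is handed in when it is done.

Besides the shell and the picture viewer there is one more tool, called after "Emit:" by a JSON object that holds its "method" and its "body". servo_tool: Moves the arm, as the interface text tells. Its arguments: {"type":"object","properties":{"targets":{"type":"array","items":{"type":"array"}},"hand":{"type":"number"},"squeeze":{"type":"number"}},"required":["targets"]}

```bash
ls; mkdir -p pics
python3 - <<'E'
from plant import monitor,cams,arm
import cv2,numpy as np
print(monitor.sense())
for n in ("scene","side","wrist"):
    f=cams.grab_frame(n); cv2.imwrite(f"pics/{n}0.png",f["pixels"][:,:,::-1])
    np.savez(f"pics/{n}0.npz",**f)
    print(n,{k:np.round(v,4).tolist() for k,v in f.items() if k!="pixels"})
print(arm.pinch_z)
E
```

```text
pics
{'time': 0.0, 'joint_pos': array([-8.48356771e+01,  5.99977824e+00,  5.52768502e+00,  8.96037225e+01,
       -2.79162558e-04,  7.75279105e+01]), 'joint_velocities': array([ 0.00959621, -0.04914932, -0.02445701, -0.03873134, -0.03572473,
       -0.05422363]), 'tau': array([-3.34345081e-03, -5.56930876e+01,  5.03649580e+01,  1.68820471e-02,
       -4.46209333e-04, -8.47800720e-06]), 'position': array([ 0.18177187, -0.57142767,  0.2032165 ]), 'orientation': array([-1.79925913e+02, -1.61008773e-02,  1.76364021e+01]), 'wrist_force': array([-0.26867821,  0.49112848,  1.17338725]), 'moment': array([ 0.00764018, -0.03682581, -0.04873225]), 'grasp_force': 0.0, 'grip_width': 0.999270234076702}
scene {'mtx': [[426.7232, 0.0, 316.6864], [0.0, 426.7232, 205.3353], [0.0, 0.0, 1.0]], 'R': [[0.9145, -0.4042, 0.018], [-0.2211, -0.5365, -0.8144], [0.3389, 0.7408, -0.58]], 't': [-0.5034, 0.0556, 1.0929]}
side {'mtx': [[363.7734, 0.0, 324.4884], [0.0, 363.7734, 205.7788], [0.0, 0.0, 1.0]], 'R': [[-0.8557, -0.5174, 0.0102], [-0.2776, 0.4425, -0.8527], [0.4367, -0.7325, -0.5223]], 't': [0.3401, 0.2658, 0.791]}
wrist {'mtx': [[325.2108, 0.0, 317.7365], [0.0, 325.2108, 198.1062], [0.0, 0.0, 1.0]], 'mount': [[0.0007, -0.955, -0.2967, 0.0761], [1.0, 0.0008, -0.0004, 0.001], [0.0006, -0.2967, 0.955, -0.1704], [0.0, 0.0, 0.0, 1.0]]}
0.0187
```

View pics/scene0.png

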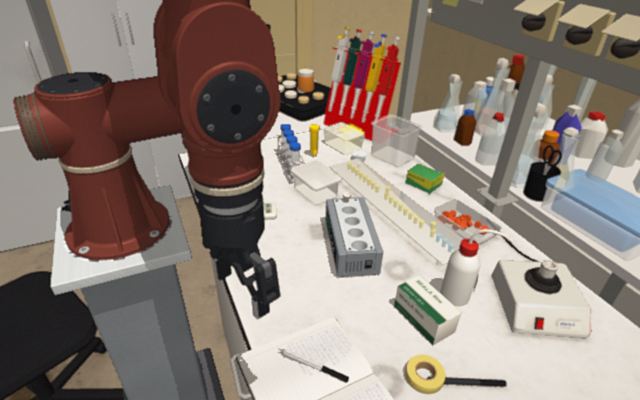

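View pics/side0.png

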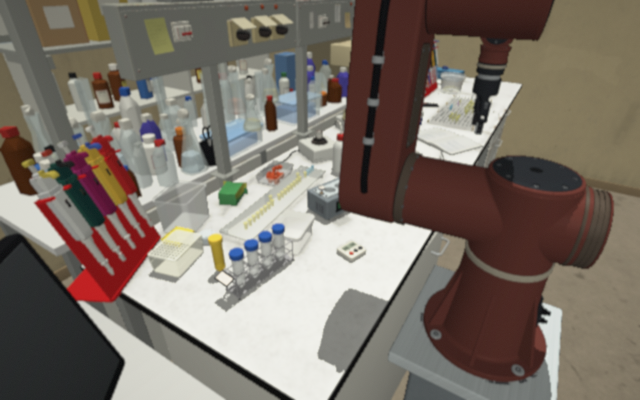

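The scene view shows the heater at about (352,237) and the rack with its blue caps at about (290,140). In the side view the caps are at (236,256), (251,247), (265,240) and (278,231), a yellow look-alike tube stands at (216,240), and the timer is at (351,252). I'll enlarge these next to find the plate and the thermometer.

Run:
```python
import cv2,numpy as np
s=cv2.imread("pics/scene0.png");d=cv2.imread("pics/side0.png")
a=cv2.resize(d[205:315,195:325],(400,340),interpolation=2)
b=cv2.resize(s[115:195,265:345],(400,400)[:2],interpolation=2)[:340]
c=cv2.resize(s[190:285,315:395],(400,260),interpolation=2) if 0 else cv2.resize(s[190:280,310:400],(260,260),interpolation=2)
e=cv2.resize(d[160:230,295:365],(260,260),interpolation=2)
im=np.zeros((600,800,3),np.uint8);im[:340,:400]=a;im[:340,400:]=b;im[340:,:260]=c;im[340:,270:530]=e
cv2.imwrite("pics/comp.png",im)
```

```text
(no output)
```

View pics/comp.png

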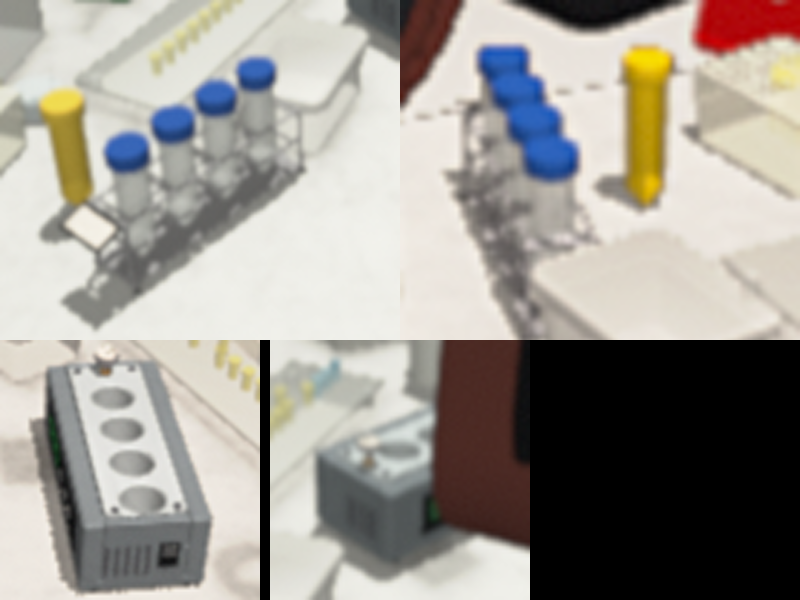

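Next to the plate (side px ~(224,279)) is the cap at side (236,256), so that is tube 1. The thermometer is at the heater's far end, scene px ~(347,196), beside the well at about (348,210). Yellow look-alike at side (216,240): ignore it.

```bash
cat > h.py <<'E'
import cv2,numpy as np
def ray(f,uv,z):
    d=f["R"].T@np.linalg.inv(f["mtx"])@np.array([uv[0],uv[1],1.]);c=-f["R"].T@f["t"]
    return c+d*(z-c[2])/d[2]
def proj(f,X):
    p=f["mtx"]@(f["R"]@np.array(X)+f["t"]);return p[:2]/p[2]
def blobs(m,a=15):
    n,l,s,c=cv2.connectedComponentsWithStats(m.astype(np.uint8));return [(c[i],s[i]) for i in range(1,n) if s[i,4]>=a]
E
python3 - <<'E'
from h import *
S=np.load("pics/scene0.npz");D=np.load("pics/side0.npz")
for nm,f,roi in(("scene",S,(275,115,310,160)),("side",D,(215,215,295,275))):
    h=cv2.cvtColor(f["pixels"],cv2.COLOR_RGB2HSV)
    m=cv2.inRange(h,(100,120,60),(130,255,255));x0,y0,x1,y1=roi;k=np.zeros_like(m);k[y0:y1,x0:x1]=m[y0:y1,x0:x1]
    for c,s in blobs(k): print(nm,c.round(1),s,ray(f,c,.1085).round(4))
# wells
g=cv2.cvtColor(S["pixels"],cv2.COLOR_RGB2GRAY)
big=cv2.resize(g[190:280,310:400],None,fx=8,fy=8,interpolation=cv2.INTER_CUBIC)
m=big>185
cs,hi=cv2.findContours(m.astype(np.uint8),cv2.RETR_CCOMP,cv2.CHAIN_APPROX_NONE)
for c,hh in zip(cs,hi[0]):
    if hh[3]>=0 and cv2.contourArea(c)>2500:
        e=cv2.fitEllipse(c);u=(np.array(e[0])+.5)/8-.5+[310,190];print("well",u.round(1),np.round(np.array(e[1])/8,1),ray(S,u,.076).round(4))
h=cv2.cvtColor(S["pixels"],cv2.COLOR_RGB2HSV)
for c in [(347,197)]:print(ray(S,c,.098))
for nm,uv,z in(("timer",(351,252),.019),("yellow top",(215,237),.108),("lid",(300,225),.05)):print(nm,ray(D,uv,z).round(3))
print("film",ray(S,(427,310),.03).round(3))
E
```

```text
scene [290.2 137.3] [281 125  19  26 239] [0.5099 0.1106 0.1085]
side [277.9 228.4] [273 224  11  10  91] [0.5037 0.0531 0.1085]
side [264.7 236.5] [259 232  12  10 101] [0.5099 0.0973 0.1085]
side [250.9 244.8] [245 240  13  11 114] [0.5164 0.1403 0.1085]
side [236.  253.9] [230 249  13  11 124] [0.5228 0.1841 0.1085]
well [355.6 232.2] [ 8.6 16.2] [ 0.4994 -0.3315  0.076 ]
well [352.2 220.6] [ 8.1 15.6] [ 0.5125 -0.2899  0.076 ]
well [348.9 209.7] [ 7.4 15.2] [ 0.5254 -0.248   0.076 ]
well [350.  237.6] [55.9 86.9] [ 0.4788 -0.3437  0.076 ]
[ 0.53036159 -0.22545007  0.098     ]
timer [ 0.352 -0.062  0.019]
yellow top [0.611 0.162 0.108]
lid [ 0.514 -0.058  0.05 ]
film [ 0.545 -0.555  0.03 ]
```

```bash
cat > go.py <<'E'
import sys,numpy as np
from scipy.spatial.transform import Rotation as Ro
from plant import monitor
# usage: go.py x y z yaw : shares for a vertical tool pose from the measured pose (in k equal calls)
s=monitor.sense();x=np.array(list(map(float,sys.argv[1:5])))
R=Ro.from_euler("xyz",s["orientation"],degrees=True)
d=R.inv().apply(x[:3]-s["position"])/.2
r=(R.inv()*Ro.from_euler("xyz",[180,0,x[3]],degrees=True)).as_rotvec()/np.pi
print("t",round(s["time"],1),"pos",s["position"].round(4),s["orientation"].round(1),"F",s["wrist_force"].round(1),"w",round(s["grip_width"],3))
print("shift",d.round(3),"turn",r.round(4))
E
python3 go.py .515 -.30 .25 72.7
```

```text
t 0.1 pos [ 0.1818 -0.5715  0.2034] [-179.9   -0.    17.6] F [-0.2  0.3  0.6] w 1.002
shift [ 1.999 -0.789 -0.232] turn [-2.000e-04 -2.000e-04 -3.059e-01]
```

Emit:
{"method": "servo_tool", "body": {"targets": [[[0.25, -0.1, -0.1], [0, 0, -0.04]], [[0.5, -0.2, -0.2], [0, 0, -0.08]], [[0.75, -0.3, -0.23], [0, 0, -0.12]], [[1, -0.4, -0.23], [0, 0, -0.16]], [[1, -0.4, -0.23], [0, 0, -0.16]]]}}

```text
time: 0.65
position: [0.3508, -0.4325, 0.2507]
orientation: [179.9, -0.0, 46.8]
wrist_force: [0.1, -1.2, -0.0]
grip_width: 1.001
grasp_force: 0.0
```

```bash
python3 go.py .515 -.30 .25 72.7
```

```text
t 0.7 pos [ 0.3508 -0.4325  0.2507] [179.9  -0.   46.8] F [ 0.1 -1.2 -0. ] w 1.001
shift [1.045 0.146 0.004] turn [ 3.000e-04 -1.000e-04 -1.437e-01]
```

Emit:
{"method": "servo_tool", "body": {"targets": [[[0.25, 0.04, 0], [0, 0, -0.04]], [[0.5, 0.08, 0], [0, 0, -0.08]], [[0.75, 0.11, 0], [0, 0, -0.12]], [[1, 0.146, 0], [0, 0, -0.144]], [[1, 0.146, 0], [0, 0, -0.144]], [[1, 0.146, 0], [0, 0, -0.144]]]}}

```text
time: 1.25
position: [0.5078, -0.3091, 0.2496]
orientation: [-180.0, -0.0, 72.5]
wrist_force: [-0.2, -0.3, 0.1]
grip_width: 1.006
grasp_force: 0.0
```

```bash
cat > look.py <<'E'
import sys
from h import *
from plant import monitor,cams
from scipy.spatial.transform import Rotation as Ro
def wrist():
    s=monitor.sense();f=cams.grab_frame("wrist")
    T=np.eye(4);T[:3,:3]=Ro.from_euler("xyz",s["orientation"],degrees=True).as_matrix();T[:3,3]=s["position"]
    W=np.linalg.inv(T@f["mount"]);f["R"]=W[:3,:3];f["t"]=W[:3,3];return f
if __name__=="__main__":
    f=wrist();n=sys.argv[1];np.savez(f"pics/{n}.npz",**f);cv2.imwrite(f"pics/{n}.png",f["pixels"][:,:,::-1])
E
python3 look.py w1; python3 go.py .50 .1 .25 81.7
```

```text
t 1.3 pos [ 0.5071 -0.3101  0.2496] [-180.     0.    72.4] F [ 0.5 -0.9 -0.4] w 0.998
shift [ 1.943 -0.654 -0.002] turn [-0.0002  0.     -0.0518]
```

View pics/w1.png

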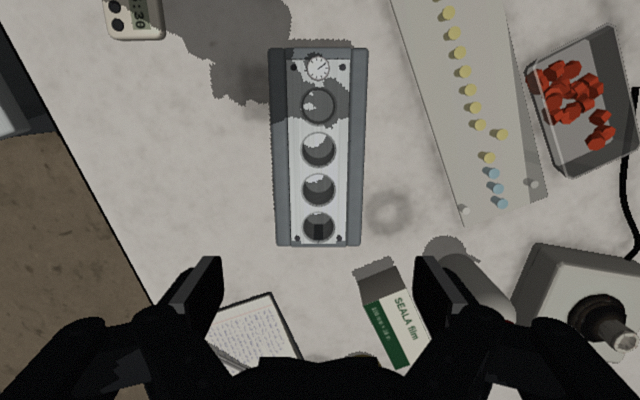

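The wrist view has the wells at about (318,105), (318,150), (318,188) and (318,228), with the thermometer at (317,68). I'll fit the rims.

```bash
cat > wells.py <<'E'
import sys
from h import *
from look import wrist
f=wrist();g=cv2.cvtColor(f["pixels"],cv2.COLOR_RGB2GRAY)
x0,y0,x1,y1=[int(a) for a in sys.argv[1:5]]
b=cv2.resize(g[y0:y1,x0:x1],None,fx=4,fy=4,interpolation=cv2.INTER_CUBIC)
c=cv2.HoughCircles(b,cv2.HOUGH_GRADIENT_ALT,1.5,90,param1=150,param2=.6,minRadius=50,maxRadius=85)
P=[]
for u,v,r in sorted(c[0],key=lambda q:q[1]):
    uv=((u+.5)/4-.5+x0,(v+.5)/4-.5+y0);p=ray(f,uv,.076);P.append(p[:2]);print(np.round(uv,1),round(r/4,1),p.round(4))
P=np.array(P);print(np.degrees(np.arctan2(*(P[0]-P[-1])[::-1])),np.linalg.norm(np.diff(P,axis=0),axis=1))
E
python3 wells.py 280 80 360 260; python3 go.py .5 .1 .25 81.7
```

```text
[317.5 103.6] 17.2 [ 0.5283 -0.2445  0.076 ]
[317.5 103.6] 14.9 [ 0.5283 -0.2445  0.076 ]
[318.2 148.6] 17.3 [ 0.5152 -0.2883  0.076 ]
[319.8 188.8] 16.5 [ 0.5035 -0.3308  0.076 ]
[319.4 226.2] 16.0 [ 0.4898 -0.3729  0.076 ]
73.31179480790492 [0.         0.04571988 0.04406966 0.0442881 ]
t 1.4 pos [ 0.5066 -0.3107  0.2498] [-180.     0.    72.3] F [-0.6 -0.2 -0.3] w 1.001
shift [ 1.946e+00 -6.560e-01 -1.000e-03] turn [-0.0002  0.     -0.0522]
```

Emit:
{"method": "servo_tool", "body": {"targets": [[[0.2, -0.07, 0], [0, 0, -0.01]], [[0.4, -0.14, 0], [0, 0, -0.02]], [[0.6, -0.2, 0], [0, 0, -0.03]], [[0.8, -0.27, 0], [0, 0, -0.04]], [[1, -0.33, 0], [0, 0, -0.052]], [[1, -0.33, 0], [0, 0, -0.052]]], "hand": 0.3}}

```text
time: 1.95
position: [0.5043, -0.0969, 0.2507]
orientation: [179.9, -0.0, 81.9]
wrist_force: [0.2, -0.1, 1.8]
grip_width: 0.649
grasp_force: 0.0
```

```bash
python3 go.py .5 .05 .25 81.7
```

```text
t 1.9 pos [ 0.5043 -0.0969  0.2507] [179.9  -0.   81.9] F [ 0.2 -0.1  1.8] w 0.649
shift [ 0.724 -0.125  0.004] turn [ 0.0003 -0.0002  0.0009]
```

Emit:
{"method": "servo_tool", "body": {"targets": [[[0.2, -0.03, 0], [0, 0, 0]], [[0.4, -0.06, 0], [0, 0, 0]], [[0.6, -0.1, 0], [0, 0, 0]], [[0.72, -0.12, 0], [0, 0, 0]], [[0.72, -0.12, 0], [0, 0, 0]], [[0.72, -0.12, 0], [0, 0, 0]]]}}

```text
time: 2.55
position: [0.5019, 0.0452, 0.25]
orientation: [180.0, 0.0, 81.7]
wrist_force: [0.1, -0.3, 0.0]
grip_width: 0.648
grasp_force: 0.0
```

```bash
python3 look.py w2
python3 - <<'E'
from h import *
f=np.load("pics/w2.npz");h=cv2.cvtColor(f["pixels"],cv2.COLOR_RGB2HSV)
P=[]
for c,s in blobs(cv2.inRange(h,(100,120,60),(130,255,255)),150):
    print(c.round(1),s,ray(f,c,.11).round(4))
E
python3 go.py .504 .052 .085 81.7
```

```text
[319.3  18.2] [ 300    0   39   40 1262] [0.5242 0.1828 0.11  ]
[319.6  73.3] [ 301   54   38   39 1134] [0.5181 0.1392 0.11  ]
[318.5 125. ] [302 107  34  37 977] [0.5106 0.0946 0.11  ]
[319.  171.4] [302 155  35  34 911] [0.5048 0.0507 0.11  ]
t 2.6 pos [0.502  0.0448 0.2499] [180.    0.   81.6] F [ 0.1 -0.4  0.1] w 0.652
shift [0.038 0.005 0.825] turn [ 0.      0.0002 -0.0005]
```

View pics/w2.png

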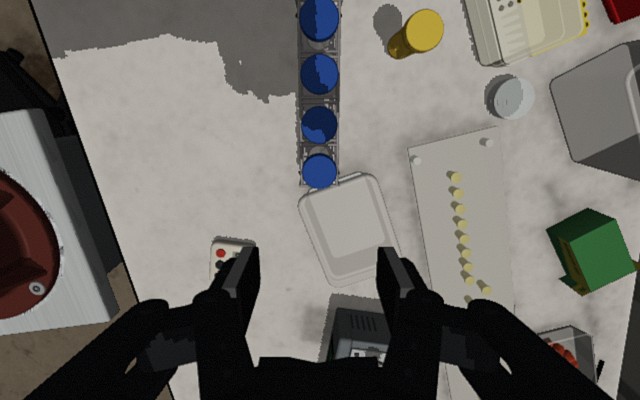

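The caps are at (319,18), (320,73), (318,125) and (319,171), and both cameras agree on the positions. The yellow look-alike at (420,30) is ignored. I'll do tube 4 first, since its path is clear, and descend onto it.

Emit:
{"method": "servo_tool", "body": {"targets": [[[0.036, 0.005, 0.2], [0, 0, 0]], [[0.036, 0.005, 0.4], [0, 0, 0]], [[0.036, 0.005, 0.55], [0, 0, 0]], [[0.036, 0.005, 0.68], [0, 0, 0]], [[0.036, 0.005, 0.78], [0, 0, 0]], [[0.036, 0.005, 0.825], [0, 0, 0]], [[0.036, 0.005, 0.825], [0, 0, 0]]]}}

```text
time: 3.3
position: [0.5032, 0.0523, 0.0839]
orientation: [-179.9, 0.0, 81.6]
wrist_force: [-0.6, 0.0, 0.1]
grip_width: 0.646
grasp_force: 0.0
```

Emit:
{"method": "servo_tool", "body": {"targets": [[[0, 0, 0], [0, 0, 0]], [[0, 0, 0], [0, 0, 0]], [[0, 0, 0], [0, 0, 0]], [[0, 0, 0], [0, 0, 0]], [[0, 0, 0], [0, 0, 0]], [[0, 0, 0], [0, 0, 0]]], "hand": -1, "squeeze": 40}}

```text
time: 3.9
position: [0.5067, 0.0529, 0.0887]
orientation: [179.6, 0.0, 81.7]
wrist_force: [-0.8, -0.1, 16.6]
grip_width: -0.0
grasp_force: 8.2
```

```bash
python3 go.py .504 .052 .205 81.7
```

```text
t 3.9 pos [0.5067 0.0529 0.0887] [179.6   0.   81.7] F [-0.8 -0.1 16.6] w -0.0
shift [-0.007 -0.009 -0.582] turn [0.0021 0.0001 0.0001]
```

Run:
```python
from plant import cams
import cv2,numpy as np
d=cams.grab_frame("side")["pixels"][:,:,::-1];w=cams.grab_frame("wrist")["pixels"][:,:,::-1]
im=np.zeros((600,800,3),np.uint8)
im[:,:400]=cv2.resize(d[170:320,210:310],(400,600),interpolation=2);im[:400,400:]=cv2.resize(w[100:400,170:470],(400,400))
cv2.imwrite("pics/c1.png",im)
```

```text
(no output)
```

View pics/c1.png

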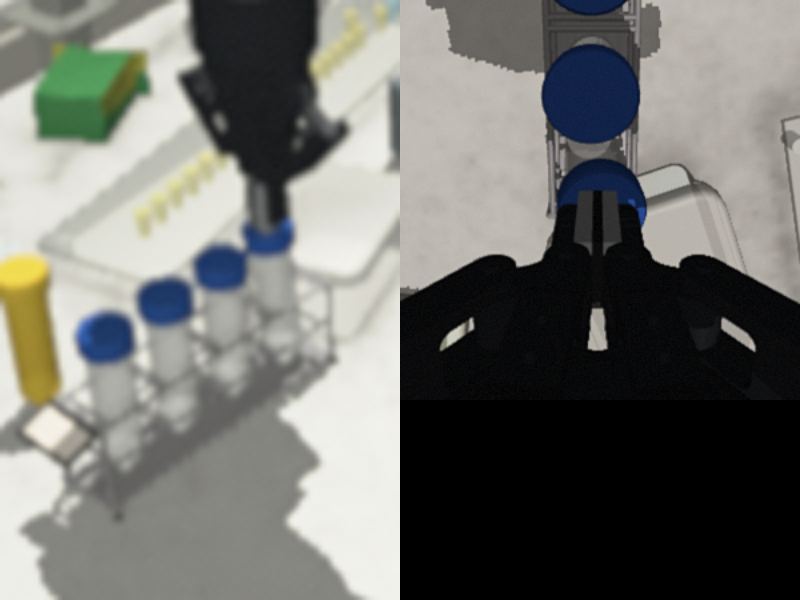

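Run:
```python
from h import *
from look import wrist
from plant import monitor
s=monitor.sense();p=s["position"];print(p)
w=wrist();D=np.load("pics/side0.npz")
for n,X in(("tcp",p),("cap4top",(.504,.0515,.116)),("cap4bot",(.504,.0515,.101)),("cap4 on top",(p[0],p[1],.116))):
    u=proj(D,X);v=proj(w,X);print(n,"side",u.round(1),((u-[210,170])*4).round(),"wrist",v.round(1),((v-[170,100])*4/3+[400,0]).round())
h=cv2.cvtColor(w["pixels"],cv2.COLOR_RGB2HSV)
for c,st in blobs(cv2.inRange(h,(100,120,40),(130,255,255)),150): print(c.round(1),st,ray(w,c,.11).round(4))
```

```text
[0.50662168 0.05295238 0.0886675 ]
tcp side [277.4 234.4] [270. 258.] wrist [316.3 235.3] [595. 180.]
cap4top side [278.  225.6] [272. 222.] wrist [311.5 261.3] [589. 215.]
cap4bot side [278.3 230.5] [273. 242.] wrist [311.9 247.8] [589. 197.]
cap4 on top side [276.8 225.5] [267. 222.] wrist [316.4 258. ] [595. 211.]
[312.7  67.5] [ 273   25   80   86 5420] [0.5176 0.1394 0.11  ]
[312.8 170.1] [ 277  133   73   74 4232] [0.5111 0.0952 0.11  ]
[322.1 237.9] [ 288  219   67   52 1553] [0.5106 0.0604 0.11  ]
```

The wrist geometry shows the real fingertips about 28 mm behind the reported TCP, so the fingers shut on top of the cap (z≈0.116), not around it. I'll lift, reopen and go about 28 mm lower.

Emit:
{"method": "servo_tool", "body": {"targets": [[[0, 0, -0.1], [0, 0, 0]], [[0, 0, -0.2], [0, 0, 0]], [[0, 0, -0.25], [0, 0, 0]], [[0, 0, -0.25], [0, 0, 0]]]}}

```text
time: 4.45
position: [0.5051, 0.0532, 0.1367]
orientation: [179.8, 0.0, 81.7]
wrist_force: [0.7, -0.5, -0.5]
grip_width: -0.0
grasp_force: 0.0
```

Emit:
{"method": "servo_tool", "body": {"targets": [[[0, 0, -0.25], [0, 0, 0]], [[0, 0, -0.35], [0, 0, 0]], [[0, 0, -0.35], [0, 0, 0]], [[0, 0, -0.35], [0, 0, 0]], [[0, 0, -0.35], [0, 0, 0]], [[0, 0, -0.35], [0, 0, 0]]], "hand": 0.3}}

```text
time: 5.05
position: [0.5032, 0.0534, 0.2035]
orientation: [-179.9, 0.0, 81.7]
wrist_force: [0.3, -0.6, 0.1]
grip_width: 0.646
grasp_force: 0.0
```

```bash
python3 look.py w3
python3 - <<'E'
from h import *
f=np.load("pics/w3.npz");h=cv2.cvtColor(f["pixels"],cv2.COLOR_RGB2HSV)
for c,s in blobs(cv2.inRange(h,(100,120,60),(130,255,255)),150): print(c.round(1),s,ray(f,c,.11).round(4))
E
python3 go.py .504 .0515 .06 81.7
```

```text
[320.1  18.1] [ 297    0   46   42 1566] [0.524  0.1816 0.11  ]
[320.2  81. ] [ 299   59   43   45 1536] [0.5181 0.139  0.11  ]
[319.1 140.6] [ 300  120   40   42 1291] [0.5108 0.0944 0.11  ]
[315.7 193.6] [ 296  175   40   38 1180] [0.5016 0.0508 0.11  ]
t 5.1 pos [0.5033 0.0534 0.2037] [-179.9    0.    81.7] F [0.3 0.1 0.1] w 0.649
shift [-0.009  0.006  0.719] turn [-0.0006  0.      0.0001]
```

View pics/w3.png

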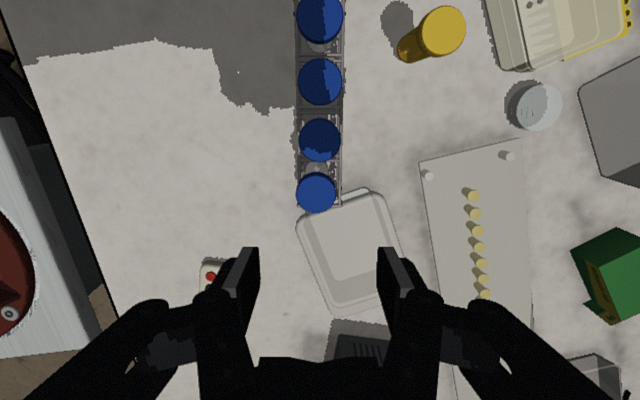

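The caps at (320,18), (320,81), (319,141) and (316,194) are still upright. I'll go down again, lower this time.

Emit:
{"method": "servo_tool", "body": {"targets": [[[-0.01, -0.005, 0.2], [0, 0, 0]], [[-0.01, -0.005, 0.38], [0, 0, 0]], [[-0.01, -0.005, 0.5], [0, 0, 0]], [[-0.01, -0.005, 0.58], [0, 0, 0]], [[-0.01, -0.005, 0.65], [0, 0, 0]], [[-0.01, -0.005, 0.7], [0, 0, 0]], [[-0.01, -0.005, 0.72], [0, 0, 0]], [[-0.01, -0.005, 0.72], [0, 0, 0]]]}}

```text
time: 5.9
position: [0.5028, 0.0515, 0.0611]
orientation: [180.0, 0.0, 81.7]
wrist_force: [-0.3, 0.0, 0.7]
grip_width: 0.649
grasp_force: 0.0
```

Emit:
{"method": "servo_tool", "body": {"targets": [[[0, 0, 0], [0, 0, 0]], [[0, 0, 0], [0, 0, 0]], [[0, 0, 0], [0, 0, 0]], [[0, 0, 0], [0, 0, 0]], [[0, 0, 0], [0, 0, 0]], [[0, 0, 0], [0, 0, 0]]], "hand": -1, "squeeze": 40}}

```text
time: 6.5
position: [0.5032, 0.0514, 0.0621]
orientation: [179.9, 0.0, 81.7]
wrist_force: [-2.1, 0.6, 6.6]
grip_width: 0.386
grasp_force: 39.5
```

Gripped at about 33 mm, the width of the cap. Lifting.

Emit:
{"method": "servo_tool", "body": {"targets": [[[0, 0, -0.1], [0, 0, 0]], [[0, 0, -0.2], [0, 0, 0]], [[0, 0, -0.35], [0, 0, 0]], [[0, 0, -0.5], [0, 0, 0]], [[0, 0, -0.65], [0, 0, 0]], [[0, 0, -0.7], [0, 0, 0]], [[0, 0, -0.7], [0, 0, 0]]]}}

```text
time: 7.2
position: [0.5036, 0.0513, 0.2023]
orientation: [179.8, 0.0, 81.7]
wrist_force: [0.1, 0.3, -1.4]
grip_width: 0.384
grasp_force: 40.4
```

```bash
python3 - <<'E'
from plant import cams
import cv2,numpy as np
d=cams.grab_frame("side")["pixels"][:,:,::-1];w=cams.grab_frame("wrist")["pixels"][:,:,::-1]
im=np.zeros((600,800,3),np.uint8)
im[:,:400]=cv2.resize(d[130:280,220:320],(400,600),interpolation=2);im[:400,400:]=cv2.resize(w[100:400,170:470],(400,400))
cv2.imwrite("pics/c2.png",im)
E
python3 go.py .4887 -.3729 .2 73
```

```text
t 7.3 pos [0.5023 0.0516 0.1997] [-179.9    0.    81.7] F [-0.2  0.4 -0.5] w 0.381
shift [-2.11e+00  2.38e-01 -2.00e-03] turn [-0.0004  0.0001  0.0484]
```

View pics/c2.png

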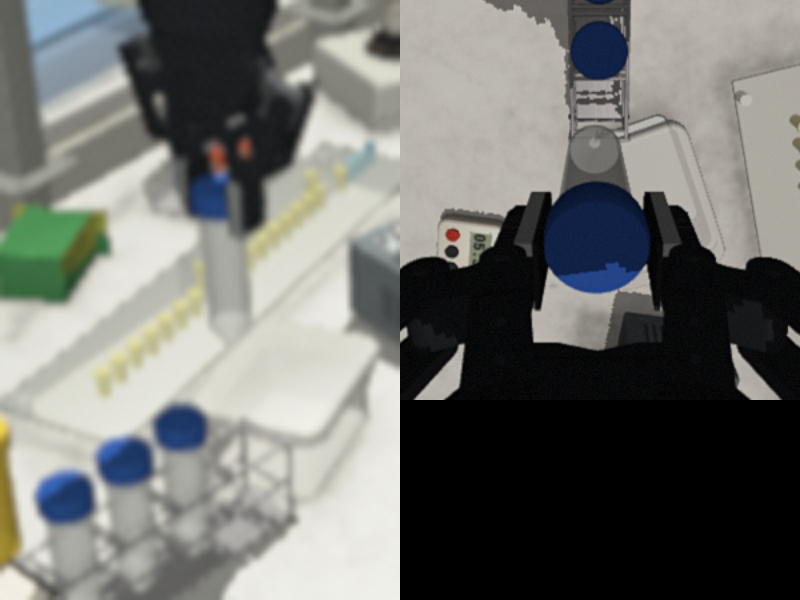

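Tube 4 hangs vertically: cap at (597,238) in the crop, tip at about (595,145) as expected. Moving to the heater.

Emit:
{"method": "servo_tool", "body": {"targets": [[[-0.1, 0.01, 0], [0, 0, 0.004]], [[-0.25, 0.03, 0], [0, 0, 0.008]], [[-0.42, 0.05, 0], [0, 0, 0.012]], [[-0.6, 0.07, 0], [0, 0, 0.016]], [[-0.8, 0.09, 0], [0, 0, 0.02]], [[-1, 0.11, 0], [0, 0, 0.024]]]}}

```text
time: 7.9
position: [0.4946, -0.1506, 0.199]
orientation: [-179.9, -0.0, 77.4]
wrist_force: [0.4, -0.2, -0.4]
grip_width: 0.381
grasp_force: 40.4
```

Emit:
{"method": "servo_tool", "body": {"targets": [[[-0.2, 0.02, 0], [0, 0, 0.004]], [[-0.4, 0.04, 0], [0, 0, 0.008]], [[-0.6, 0.05, 0], [0, 0, 0.012]], [[-0.8, 0.06, 0], [0, 0, 0.016]], [[-0.92, 0.06, 0], [0, 0, 0.02]], [[-1, 0.06, 0], [0, 0, 0.024]], [[-1, 0.06, 0], [0, 0, 0.024]]]}}

```text
time: 8.6
position: [0.4627, -0.3483, 0.1992]
orientation: [-179.9, -0.1, 72.9]
wrist_force: [1.1, 0.5, -1.0]
grip_width: 0.388
grasp_force: 40.5
```

```bash
python3 look.py w4; python3 go.py .4887 -.3729 .2 73
```

```text
t 8.7 pos [ 0.4632 -0.3471  0.1997] [-1.799e+02 -1.000e-01  7.300e+01] F [ 0.3  1.7 -1.1] w 0.385
shift [-0.086  0.16  -0.002] turn [-0.0005 -0.0004  0.0001]
```

View pics/w4.png

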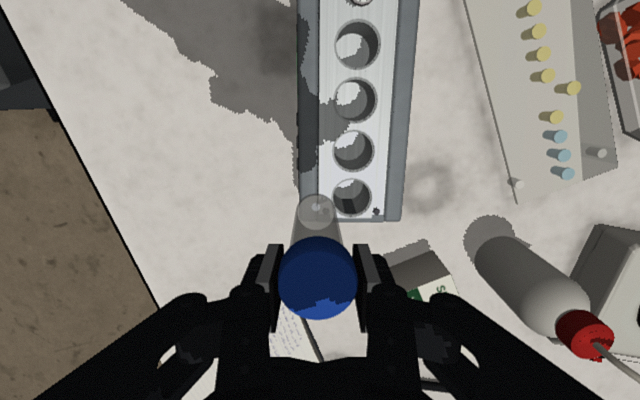

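```bash
python3 wells.py 315 15 400 220
```

```text
[355.9  52.1] 19.7 [ 0.5264 -0.2502  0.076 ]
[353.2 100.9] 19.9 [ 0.5142 -0.2871  0.076 ]
[352.5 151.5] 19.5 [ 0.5021 -0.3294  0.076 ]
[351.8 198.8] 19.2 [ 0.4897 -0.3725  0.076 ]
73.28637312541699 [0.03884377 0.04397229 0.04485166]
```

Emit:
{"method": "servo_tool", "body": {"targets": [[[-0.03, 0.05, 0], [0, 0, 0]], [[-0.06, 0.11, 0], [0, 0, 0]], [[-0.086, 0.16, 0], [0, 0, 0]], [[-0.086, 0.16, 0], [0, 0, 0]], [[-0.086, 0.16, 0.1], [0, 0, 0]], [[-0.086, 0.16, 0.2], [0, 0, 0]], [[-0.086, 0.16, 0.3], [0, 0, 0]], [[-0.086, 0.16, 0.38], [0, 0, 0]], [[-0.086, 0.16, 0.43], [0, 0, 0]], [[-0.086, 0.16, 0.43], [0, 0, 0]]]}}

```text
time: 9.7
position: [0.4887, -0.372, 0.1136]
orientation: [-179.9, -0.1, 73.1]
wrist_force: [-1.1, -0.5, -1.0]
grip_width: 0.39
grasp_force: 40.5
```

```bash
python3 go.py .489 -.3727 .08 73.2
```

```text
t 9.7 pos [ 0.4887 -0.372   0.1136] [-1.799e+02 -1.000e-01  7.310e+01] F [-1.1 -0.5 -1. ] w 0.39
shift [-0.003  0.003  0.168] turn [-0.0006 -0.0004 -0.0005]
```

Tip is inside the mouth with no contact. Continuing down.

Emit:
{"method": "servo_tool", "body": {"targets": [[[-0.003, 0.002, 0.04], [0, 0, 0]], [[-0.003, 0.002, 0.08], [0, 0, 0]], [[-0.003, 0.002, 0.12], [0, 0, 0]], [[-0.003, 0.002, 0.15], [0, 0, 0]], [[-0.003, 0.002, 0.165], [0, 0, 0]], [[-0.003, 0.002, 0.165], [0, 0, 0]], [[-0.003, 0.002, 0.165], [0, 0, 0]]]}}

```text
time: 10.4
position: [0.4895, -0.374, 0.0822]
orientation: [180.0, 0.0, 73.1]
wrist_force: [0.0, 0.2, 0.6]
grip_width: 0.388
grasp_force: 40.5
```

Emit:
{"method": "servo_tool", "body": {"targets": [[[0, 0, 0], [0, 0, 0]], [[0, 0, 0], [0, 0, 0]], [[0, 0, 0], [0, 0, 0]], [[0, 0, 0], [0, 0, 0]]], "hand": 0.3}}

```text
time: 10.8
position: [0.4895, -0.374, 0.0822]
orientation: [180.0, 0.0, 73.1]
wrist_force: [0.2, -0.1, -0.4]
grip_width: 0.65
grasp_force: 0.0
```

Emit:
{"method": "servo_tool", "body": {"targets": [[[0, 0, -0.15], [0, 0, 0]], [[0, 0, -0.35], [0, 0, 0]], [[0, 0, -0.55], [0, 0, 0]], [[0, 0, -0.7], [0, 0, 0]], [[0, 0, -0.7], [0, 0, 0]], [[0, 0, -0.7], [0, 0, 0]]]}}

```text
time: 11.4
position: [0.4898, -0.3742, 0.2226]
orientation: [179.9, 0.1, 73.1]
wrist_force: [-0.3, 0.2, 0.0]
grip_width: 0.65
grasp_force: 0.0
```

```bash
python3 look.py w5
python3 - <<'E'
from h import *
f=np.load("pics/w5.npz");h=cv2.cvtColor(f["pixels"],cv2.COLOR_RGB2HSV)
for c,s in blobs(cv2.inRange(h,(100,120,60),(130,255,255)),250): print(c.round(1),s,ray(f,c,.126).round(4))
E
python3 go.py .5105 .095 .22 81.7
```

```text
[314.8 190.2] [ 295  172   40   38 1167] [ 0.4881 -0.3745  0.126 ]
t 11.4 pos [ 0.4894 -0.3737  0.2213] [-180.    -0.    73.1] F [-0.2  0.7 -0.5] w 0.649
shift [ 2.273 -0.581  0.007] turn [-0.0002 -0.0001 -0.0479]
```

View pics/w5.png

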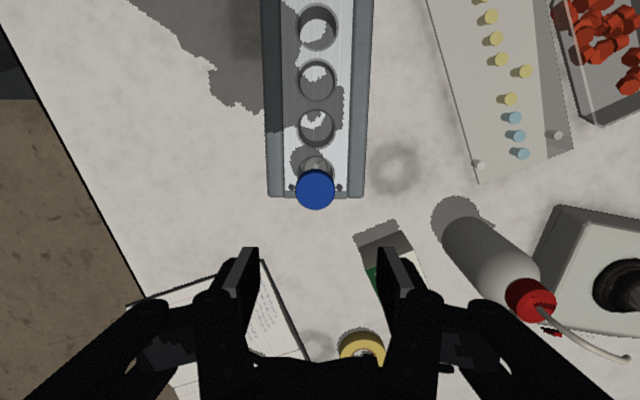

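Tube 4 stands in well 4: cap at (315,190), i.e. (0.488,-0.3745). On to tube 3.

Emit:
{"method": "servo_tool", "body": {"targets": [[[0.22, -0.05, 0], [0, 0, -0.005]], [[0.44, -0.1, 0], [0, 0, -0.01]], [[0.66, -0.15, 0], [0, 0, -0.015]], [[0.88, -0.2, 0], [0, 0, -0.02]], [[1, -0.24, 0], [0, 0, -0.024]]]}}

```text
time: 11.95
position: [0.5011, -0.1652, 0.2204]
orientation: [-179.9, -0.1, 77.5]
wrist_force: [0.1, -0.1, 0.6]
grip_width: 0.65
grasp_force: 0.0
```

Emit:
{"method": "servo_tool", "body": {"targets": [[[0.22, -0.05, 0], [0, 0, -0.005]], [[0.44, -0.1, 0], [0, 0, -0.01]], [[0.66, -0.15, 0], [0, 0, -0.015]], [[0.88, -0.2, 0], [0, 0, -0.02]], [[1, -0.21, 0], [0, 0, -0.024]]]}}

```text
time: 12.45
position: [0.5031, 0.039, 0.2205]
orientation: [-179.9, -0.0, 81.9]
wrist_force: [-0.4, -0.2, -0.8]
grip_width: 0.65
grasp_force: 0.0
```

```bash
python3 go.py .5105 .0948 .061 81.7
```

```text
t 12.4 pos [0.5031 0.039  0.2205] [-179.9   -0.    81.9] F [-0.4 -0.2 -0.8] w 0.65
shift [ 0.281 -0.001  0.798] turn [-0.0007 -0.0002  0.001 ]
```

Emit:
{"method": "servo_tool", "body": {"targets": [[[0.15, 0, 0.1], [0, 0, 0]], [[0.27, 0, 0.25], [0, 0, 0]], [[0.27, 0, 0.4], [0, 0, 0]], [[0.27, 0, 0.4], [0, 0, 0]], [[0.27, 0, 0.4], [0, 0, 0]]]}}

```text
time: 12.95
position: [0.5112, 0.0891, 0.1413]
orientation: [-179.9, 0.0, 81.7]
wrist_force: [0.6, -0.0, 1.3]
grip_width: 0.645
grasp_force: 0.0
```

```bash
python3 go.py .5105 .0948 .061 81.7
```

```text
t 12.9 pos [0.5112 0.0891 0.1413] [-179.9    0.    81.7] F [ 0.6 -0.   1.3] w 0.645
shift [ 0.028 -0.007  0.402] turn [-0.0007  0.0001  0.0001]
```

Emit:
{"method": "servo_tool", "body": {"targets": [[[0.028, -0.005, 0.08], [0, 0, 0]], [[0.028, -0.005, 0.18], [0, 0, 0]], [[0.028, -0.005, 0.27], [0, 0, 0]], [[0.028, -0.005, 0.34], [0, 0, 0]], [[0.028, -0.005, 0.39], [0, 0, 0]], [[0.028, -0.005, 0.4], [0, 0, 0]], [[0.028, -0.005, 0.4], [0, 0, 0]]]}}

```text
time: 13.65
position: [0.5122, 0.0949, 0.0622]
orientation: [180.0, 0.0, 81.7]
wrist_force: [0.1, -0.3, 1.0]
grip_width: 0.651
grasp_force: 0.0
```

Emit:
{"method": "servo_tool", "body": {"targets": [[[0, 0, 0], [0, 0, 0]], [[0, 0, 0], [0, 0, 0]], [[0, 0, 0], [0, 0, 0]], [[0, 0, 0], [0, 0, 0]], [[0, 0, 0], [0, 0, 0]], [[0, 0, 0], [0, 0, 0]]], "hand": -1}}

```text
time: 14.25
position: [0.5127, 0.0949, 0.0631]
orientation: [179.9, -0.0, 81.7]
wrist_force: [-1.3, 0.4, 5.9]
grip_width: 0.394
grasp_force: 39.3
```

Emit:
{"method": "servo_tool", "body": {"targets": [[[0, 0, -0.1], [0, 0, 0]], [[0, 0, -0.2], [0, 0, 0]], [[0, 0, -0.35], [0, 0, 0]], [[0, 0, -0.5], [0, 0, 0]], [[0, 0, -0.65], [0, 0, 0]], [[0, 0, -0.75], [0, 0, 0]], [[0, 0, -0.75], [0, 0, 0]], [[0, 0, -0.75], [0, 0, 0]]]}}

```text
time: 15.05
position: [0.5122, 0.0949, 0.2117]
orientation: [180.0, 0.0, 81.7]
wrist_force: [0.2, -0.2, -0.5]
grip_width: 0.386
grasp_force: 39.8
```

```bash
python3 go.py .502 -.330 .21 73.2
```

```text
t 15.1 pos [0.5122 0.0949 0.2117] [180.    0.   81.7] F [ 0.2 -0.2 -0.5] w 0.386
shift [-2.11   0.256  0.009] turn [0.0001 0.     0.0473]
```

Emit:
{"method": "servo_tool", "body": {"targets": [[[-0.1, 0.01, 0], [0, 0, 0.004]], [[-0.25, 0.03, 0], [0, 0, 0.008]], [[-0.42, 0.05, 0], [0, 0, 0.012]], [[-0.6, 0.07, 0], [0, 0, 0.016]], [[-0.8, 0.09, 0], [0, 0, 0.02]], [[-1, 0.11, 0], [0, 0, 0.024]]]}}

```text
time: 15.65
position: [0.504, -0.1072, 0.2102]
orientation: [-179.9, -0.0, 77.4]
wrist_force: [0.9, -0.6, -0.6]
grip_width: 0.391
grasp_force: 39.8
```

Emit:
{"method": "servo_tool", "body": {"targets": [[[-0.2, 0.04, 0], [0, 0, 0.004]], [[-0.4, 0.08, 0], [0, 0, 0.008]], [[-0.6, 0.12, 0], [0, 0, 0.012]], [[-0.8, 0.16, 0], [0, 0, 0.016]], [[-0.92, 0.19, 0], [0, 0, 0.02]], [[-1, 0.2, 0], [0, 0, 0.024]], [[-1, 0.2, 0], [0, 0, 0.024]], [[-1, 0.2, 0], [0, 0, 0.024]]]}}

```text
time: 16.45
position: [0.5001, -0.3092, 0.2112]
orientation: [-179.9, -0.1, 73.1]
wrist_force: [-0.2, 1.1, 0.7]
grip_width: 0.388
grasp_force: 39.8
```

```bash
python3 go.py .502 -.330 .115 73.2
```

```text
t 16.4 pos [ 0.5001 -0.3092  0.2112] [-1.799e+02 -1.000e-01  7.310e+01] F [-0.2  1.1  0.7] w 0.388
shift [-0.097  0.04   0.481] turn [-0.0004 -0.0003 -0.0006]
```

Emit:
{"method": "servo_tool", "body": {"targets": [[[-0.05, 0.02, 0], [0, 0, 0]], [[-0.097, 0.04, 0], [0, 0, 0]], [[-0.097, 0.04, 0], [0, 0, 0]], [[-0.097, 0.04, 0.1], [0, 0, 0]], [[-0.097, 0.04, 0.2], [0, 0, 0]], [[-0.097, 0.04, 0.3], [0, 0, 0]], [[-0.097, 0.04, 0.4], [0, 0, 0]], [[-0.097, 0.04, 0.47], [0, 0, 0]], [[-0.097, 0.04, 0.47], [0, 0, 0]]]}}

```text
time: 17.35
position: [0.5015, -0.3299, 0.1159]
orientation: [-179.8, -0.1, 73.1]
wrist_force: [-0.9, -0.5, -0.7]
grip_width: 0.385
grasp_force: 39.9
```

```bash
python3 go.py .502 -.330 .081 73.2
```

```text
t 17.4 pos [ 0.5015 -0.3299  0.1159] [-1.798e+02 -1.000e-01  7.310e+01] F [-0.9 -0.5 -0.7] w 0.385
shift [-0.     0.003  0.174] turn [-0.0009 -0.0005 -0.0006]
```

Emit:
{"method": "servo_tool", "body": {"targets": [[[0, 0.002, 0.04], [0, 0, 0]], [[0, 0.002, 0.08], [0, 0, 0]], [[0, 0.002, 0.12], [0, 0, 0]], [[0, 0.002, 0.155], [0, 0, 0]], [[0, 0.002, 0.17], [0, 0, 0]], [[0, 0.002, 0.17], [0, 0, 0]], [[0, 0.002, 0.17], [0, 0, 0]]]}}

```text
time: 18.05
position: [0.5028, -0.3312, 0.0842]
orientation: [180.0, 0.0, 73.1]
wrist_force: [0.6, 0.3, -1.0]
grip_width: 0.391
grasp_force: 39.9
```

Emit:
{"method": "servo_tool", "body": {"targets": [[[0, 0, 0], [0, 0, 0]], [[0, 0, 0], [0, 0, 0]], [[0, 0, 0], [0, 0, 0]], [[0, 0, 0], [0, 0, 0]]], "hand": 0.3}}

```text
time: 18.45
position: [0.5028, -0.3312, 0.0842]
orientation: [180.0, 0.0, 73.1]
wrist_force: [0.7, 0.7, 0.6]
grip_width: 0.652
grasp_force: 0.0
```

Emit:
{"method": "servo_tool", "body": {"targets": [[[0, 0, -0.15], [0, 0, 0]], [[0, 0, -0.35], [0, 0, 0]], [[0, 0, -0.55], [0, 0, 0]], [[0, 0, -0.7], [0, 0, 0]], [[0, 0, -0.7], [0, 0, 0]], [[0, 0, -0.7], [0, 0, 0]]]}}

```text
time: 19.05
position: [0.5031, -0.3314, 0.2245]
orientation: [179.9, 0.0, 73.1]
wrist_force: [0.3, -0.3, -0.5]
grip_width: 0.649
grasp_force: 0.0
```

```bash
cat > caps.py <<'E'
import sys
from look import *
f=wrist();h=cv2.cvtColor(f["pixels"],cv2.COLOR_RGB2HSV)
for c,s in blobs(cv2.inRange(h,(100,120,60),(130,255,255)),250): print(c.round(1),s,ray(f,c,float(sys.argv[1])).round(4))
E
python3 caps.py .126; python3 go.py .5175 .139 .22 81.7
```

```text
[315.9 189.9] [ 297  172   39   37 1159] [ 0.5022 -0.3322  0.126 ]
[314.9 238.1] [297 222  37  34 995] [ 0.4882 -0.375   0.126 ]
t 19.1 pos [ 0.5026 -0.331   0.2232] [-180.    -0.    73.1] F [0.4 0.6 0.4] w 0.649
shift [ 2.27  -0.613  0.017] turn [-0.0002 -0.0001 -0.0479]
```

Tube 3 is in place. Same cycle for tube 2, rack (0.5175,0.139).

Emit:
{"method": "servo_tool", "body": {"targets": [[[0.22, -0.05, 0], [0, 0, -0.005]], [[0.44, -0.1, 0], [0, 0, -0.01]], [[0.66, -0.15, 0], [0, 0, -0.015]], [[0.88, -0.2, 0], [0, 0, -0.02]], [[1, -0.24, 0], [0, 0, -0.024]]]}}

```text
time: 19.6
position: [0.5143, -0.1224, 0.2224]
orientation: [-179.9, -0.1, 77.5]
wrist_force: [0.3, -0.0, 0.6]
grip_width: 0.65
grasp_force: 0.0
```

Emit:
{"method": "servo_tool", "body": {"targets": [[[0.22, -0.05, 0], [0, 0, -0.005]], [[0.44, -0.1, 0], [0, 0, -0.01]], [[0.66, -0.15, 0], [0, 0, -0.015]], [[0.88, -0.2, 0], [0, 0, -0.02]], [[1, -0.24, 0], [0, 0, -0.024]]]}}

```text
time: 20.1
position: [0.5106, 0.0829, 0.2222]
orientation: [-179.9, -0.0, 81.9]
wrist_force: [0.6, -1.3, 0.2]
grip_width: 0.651
grasp_force: 0.0
```

Emit:
{"method": "servo_tool", "body": {"targets": [[[0.15, 0, 0.1], [0, 0, 0]], [[0.27, 0, 0.25], [0, 0, 0]], [[0.27, 0, 0.4], [0, 0, 0]], [[0.27, 0, 0.4], [0, 0, 0]], [[0.27, 0, 0.4], [0, 0, 0]]]}}

```text
time: 20.6
position: [0.5187, 0.1331, 0.1433]
orientation: [-179.9, 0.0, 81.7]
wrist_force: [0.4, -0.7, 0.4]
grip_width: 0.651
grasp_force: 0.0
```

```bash
python3 go.py .5175 .139 .061 81.7
```

```text
t 20.6 pos [0.5187 0.1331 0.1433] [-179.9    0.    81.7] F [ 0.4 -0.7  0.4] w 0.651
shift [ 0.028 -0.009  0.411] turn [-0.0007  0.0002  0.0001]
```

Emit:
{"method": "servo_tool", "body": {"targets": [[[0.028, -0.007, 0.08], [0, 0, 0]], [[0.028, -0.007, 0.18], [0, 0, 0]], [[0.028, -0.007, 0.27], [0, 0, 0]], [[0.028, -0.007, 0.34], [0, 0, 0]], [[0.028, -0.007, 0.39], [0, 0, 0]], [[0.028, -0.007, 0.41], [0, 0, 0]], [[0.028, -0.007, 0.41], [0, 0, 0]]]}}

```text
time: 21.3
position: [0.519, 0.139, 0.0619]
orientation: [-180.0, 0.0, 81.7]
wrist_force: [0.5, 0.3, 0.1]
grip_width: 0.646
grasp_force: 0.0
```

Emit:
{"method": "servo_tool", "body": {"targets": [[[0, 0, 0], [0, 0, 0]], [[0, 0, 0], [0, 0, 0]], [[0, 0, 0], [0, 0, 0]], [[0, 0, 0], [0, 0, 0]], [[0, 0, 0], [0, 0, 0]], [[0, 0, 0], [0, 0, 0]]], "hand": -1}}

```text
time: 21.9
position: [0.5196, 0.1392, 0.0629]
orientation: [179.9, -0.0, 81.7]
wrist_force: [-1.5, -0.2, 5.2]
grip_width: 0.377
grasp_force: 39.5
```

Emit:
{"method": "servo_tool", "body": {"targets": [[[0, 0, -0.1], [0, 0, 0]], [[0, 0, -0.2], [0, 0, 0]], [[0, 0, -0.35], [0, 0, 0]], [[0, 0, -0.5], [0, 0, 0]], [[0, 0, -0.65], [0, 0, 0]], [[0, 0, -0.75], [0, 0, 0]], [[0, 0, -0.75], [0, 0, 0]], [[0, 0, -0.75], [0, 0, 0]]]}}

```text
time: 22.7
position: [0.5192, 0.1391, 0.2116]
orientation: [180.0, 0.0, 81.7]
wrist_force: [0.3, 0.5, -0.9]
grip_width: 0.383
grasp_force: 40.0
```

Emit:
{"method": "servo_tool", "body": {"targets": [[[-0.1, 0.01, 0], [0, 0, 0.004]], [[-0.25, 0.03, 0], [0, 0, 0.008]], [[-0.42, 0.05, 0], [0, 0, 0.012]], [[-0.6, 0.07, 0], [0, 0, 0.016]], [[-0.8, 0.09, 0], [0, 0, 0.02]], [[-1, 0.11, 0], [0, 0, 0.024]]]}}

```text
time: 23.3
position: [0.511, -0.0631, 0.2101]
orientation: [-179.9, -0.0, 77.4]
wrist_force: [0.3, -0.5, -1.3]
grip_width: 0.385
grasp_force: 40.0
```

Emit:
{"method": "servo_tool", "body": {"targets": [[[-0.2, 0.04, 0], [0, 0, 0.004]], [[-0.4, 0.08, 0], [0, 0, 0.008]], [[-0.6, 0.12, 0], [0, 0, 0.012]], [[-0.8, 0.16, 0], [0, 0, 0.016]], [[-0.92, 0.19, 0], [0, 0, 0.02]], [[-1, 0.22, 0], [0, 0, 0.024]], [[-1, 0.22, 0], [0, 0, 0.024]], [[-1, 0.22, 0], [0, 0, 0.024]]]}}

```text
time: 24.1
position: [0.5107, -0.2662, 0.2105]
orientation: [-179.9, -0.1, 73.1]
wrist_force: [0.5, 0.7, -0.4]
grip_width: 0.386
grasp_force: 40.0
```

```bash
python3 go.py .5145 -.288 .115 73.2
```

```text
t 24.1 pos [ 0.5107 -0.2662  0.2105] [-1.799e+02 -1.000e-01  7.310e+01] F [ 0.5  0.7 -0.4] w 0.386
shift [-0.099  0.051  0.477] turn [-0.0007 -0.0004 -0.0008]
```

Emit:
{"method": "servo_tool", "body": {"targets": [[[-0.05, 0.02, 0], [0, 0, 0]], [[-0.099, 0.051, 0], [0, 0, 0]], [[-0.099, 0.051, 0], [0, 0, 0]], [[-0.099, 0.051, 0.1], [0, 0, 0]], [[-0.099, 0.051, 0.2], [0, 0, 0]], [[-0.099, 0.051, 0.3], [0, 0, 0]], [[-0.099, 0.051, 0.4], [0, 0, 0]], [[-0.099, 0.051, 0.47], [0, 0, 0]], [[-0.099, 0.051, 0.47], [0, 0, 0]]]}}

```text
time: 25.0
position: [0.5144, -0.2877, 0.1159]
orientation: [-179.8, -0.1, 73.1]
wrist_force: [-1.2, 0.6, -1.1]
grip_width: 0.383
grasp_force: 40.0
```

```bash
python3 go.py .5145 -.288 .081 73.2
```

```text
t 25.0 pos [ 0.5144 -0.2877  0.1159] [-1.798e+02 -1.000e-01  7.310e+01] F [-1.2  0.6 -1.1] w 0.383
shift [-0.001  0.002  0.174] turn [-0.0009 -0.0004 -0.0006]
```

Emit:
{"method": "servo_tool", "body": {"targets": [[[0, 0, 0.04], [0, 0, 0]], [[0, 0, 0.08], [0, 0, 0]], [[0, 0, 0.12], [0, 0, 0]], [[0, 0, 0.155], [0, 0, 0]], [[0, 0, 0.17], [0, 0, 0]], [[0, 0, 0.17], [0, 0, 0]], [[0, 0, 0.17], [0, 0, 0]]]}}

```text
time: 25.7
position: [0.5154, -0.2888, 0.0843]
orientation: [180.0, 0.0, 73.1]
wrist_force: [-0.7, 0.1, -0.7]
grip_width: 0.381
grasp_force: 40.0
```

Emit:
{"method": "servo_tool", "body": {"targets": [[[0, 0, 0], [0, 0, 0]], [[0, 0, 0], [0, 0, 0]], [[0, 0, 0], [0, 0, 0]], [[0, 0, 0], [0, 0, 0]]], "hand": 0.3}}

```text
time: 26.1
position: [0.5154, -0.2888, 0.0842]
orientation: [180.0, 0.0, 73.1]
wrist_force: [-0.1, 0.5, -0.1]
grip_width: 0.65
grasp_force: 0.0
```

Emit:
{"method": "servo_tool", "body": {"targets": [[[0, 0, -0.15], [0, 0, 0]], [[0, 0, -0.35], [0, 0, 0]], [[0, 0, -0.55], [0, 0, 0]], [[0, 0, -0.7], [0, 0, 0]], [[0, 0, -0.7], [0, 0, 0]], [[0, 0, -0.7], [0, 0, 0]]]}}

```text
time: 26.7
position: [0.5156, -0.289, 0.2245]
orientation: [179.9, 0.0, 73.1]
wrist_force: [-0.0, -0.5, 0.5]
grip_width: 0.653
grasp_force: 0.0
```

```bash
python3 caps.py .126; python3 go.py .5237 .183 .22 81.7
```

```text
[314.  188.5] [ 295  170   39   38 1169] [ 0.5135 -0.2881  0.126 ]
[315.6 237.9] [ 297  221   38   35 1019] [ 0.5014 -0.3326  0.126 ]
[315.3 282.1] [298 267  35  31 863] [ 0.4879 -0.3758  0.126 ]
t 26.8 pos [ 0.5152 -0.2886  0.2233] [-180.    -0.    73.1] F [-0.   0.  -0.6] w 0.651
shift [ 2.268 -0.646  0.017] turn [-0.0002 -0.0001 -0.0479]
```

Emit:
{"method": "servo_tool", "body": {"targets": [[[0.22, -0.05, 0], [0, 0, -0.005]], [[0.44, -0.1, 0], [0, 0, -0.01]], [[0.66, -0.15, 0], [0, 0, -0.015]], [[0.88, -0.2, 0], [0, 0, -0.02]], [[1, -0.25, 0], [0, 0, -0.024]]]}}

```text
time: 27.25
position: [0.5249, -0.0796, 0.2223]
orientation: [-179.9, -0.1, 77.5]
wrist_force: [0.8, -0.1, 0.1]
grip_width: 0.653
grasp_force: 0.0
```

Emit:
{"method": "servo_tool", "body": {"targets": [[[0.22, -0.05, 0], [0, 0, -0.005]], [[0.44, -0.1, 0], [0, 0, -0.01]], [[0.66, -0.15, 0], [0, 0, -0.015]], [[0.88, -0.2, 0], [0, 0, -0.02]], [[1, -0.26, 0], [0, 0, -0.024]]]}}

```text
time: 27.75
position: [0.5175, 0.1266, 0.2221]
orientation: [-179.9, -0.0, 81.9]
wrist_force: [0.5, -0.8, -0.0]
grip_width: 0.651
grasp_force: 0.0
```

Emit:
{"method": "servo_tool", "body": {"targets": [[[0.15, 0, 0.1], [0, 0, 0]], [[0.27, 0, 0.25], [0, 0, 0]], [[0.27, 0, 0.4], [0, 0, 0]], [[0.27, 0, 0.4], [0, 0, 0]], [[0.27, 0, 0.4], [0, 0, 0]]]}}

```text
time: 28.25
position: [0.5254, 0.1769, 0.1432]
orientation: [-179.9, 0.0, 81.7]
wrist_force: [-0.4, 0.0, 0.7]
grip_width: 0.648
grasp_force: 0.0
```

```bash
python3 caps.py .11; python3 go.py .5237 .183 .061 81.7
```

```text
[313.  210.1] [ 288  187   51   47 1887] [0.5235 0.1807 0.11  ]
t 28.3 pos [0.5264 0.1768 0.1447] [180.    0.   81.7] F [ 0.  -1.   0.6] w 0.647
shift [ 0.029 -0.018  0.418] turn [ 0.      0.     -0.0001]
```

Emit:
{"method": "servo_tool", "body": {"targets": [[[0.028, -0.012, 0.08], [0, 0, 0]], [[0.028, -0.012, 0.18], [0, 0, 0]], [[0.028, -0.012, 0.27], [0, 0, 0]], [[0.028, -0.012, 0.34], [0, 0, 0]], [[0.028, -0.012, 0.39], [0, 0, 0]], [[0.028, -0.012, 0.41], [0, 0, 0]], [[0.028, -0.012, 0.41], [0, 0, 0]]]}}

```text
time: 29.0
position: [0.5248, 0.183, 0.0618]
orientation: [-180.0, 0.0, 81.7]
wrist_force: [-0.5, 0.7, 0.1]
grip_width: 0.649
grasp_force: 0.0
```

Emit:
{"method": "servo_tool", "body": {"targets": [[[0, 0, 0], [0, 0, 0]], [[0, 0, 0], [0, 0, 0]], [[0, 0, 0], [0, 0, 0]], [[0, 0, 0], [0, 0, 0]], [[0, 0, 0], [0, 0, 0]], [[0, 0, 0], [0, 0, 0]]], "hand": -1}}

```text
time: 29.6
position: [0.5254, 0.1831, 0.063]
orientation: [179.9, -0.0, 81.7]
wrist_force: [-1.2, -0.6, 5.6]
grip_width: 0.385
grasp_force: 39.5
```

Emit:
{"method": "servo_tool", "body": {"targets": [[[0, 0, -0.1], [0, 0, 0]], [[0, 0, -0.2], [0, 0, 0]], [[0, 0, -0.35], [0, 0, 0]], [[0, 0, -0.5], [0, 0, 0]], [[0, 0, -0.65], [0, 0, 0]], [[0, 0, -0.75], [0, 0, 0]], [[0, 0, -0.75], [0, 0, 0]], [[0, 0, -0.75], [0, 0, 0]]]}}

```text
time: 30.4
position: [0.5249, 0.1831, 0.2116]
orientation: [180.0, 0.0, 81.7]
wrist_force: [-0.4, 0.6, -0.7]
grip_width: 0.385
grasp_force: 39.9
```

Emit:
{"method": "servo_tool", "body": {"targets": [[[-0.1, 0.01, 0], [0, 0, 0.004]], [[-0.25, 0.03, 0], [0, 0, 0.008]], [[-0.42, 0.05, 0], [0, 0, 0.012]], [[-0.6, 0.07, 0], [0, 0, 0.016]], [[-0.8, 0.09, 0], [0, 0, 0.02]], [[-1, 0.11, 0], [0, 0, 0.024]]]}}

```text
time: 31.0
position: [0.5167, -0.0192, 0.21]
orientation: [-179.9, -0.0, 77.4]
wrist_force: [0.6, -1.2, 0.1]
grip_width: 0.38
grasp_force: 39.9
```

Emit:
{"method": "servo_tool", "body": {"targets": [[[-0.2, 0.04, 0], [0, 0, 0.004]], [[-0.4, 0.08, 0], [0, 0, 0.008]], [[-0.6, 0.12, 0], [0, 0, 0.012]], [[-0.8, 0.16, 0], [0, 0, 0.016]], [[-0.92, 0.2, 0], [0, 0, 0.02]], [[-1, 0.25, 0], [0, 0, 0.024]], [[-1, 0.25, 0], [0, 0, 0.024]], [[-1, 0.25, 0], [0, 0, 0.024]]]}}

```text
time: 31.8
position: [0.5222, -0.2236, 0.2104]
orientation: [-179.9, -0.1, 73.1]
wrist_force: [0.4, 0.3, -0.2]
grip_width: 0.385
grasp_force: 39.9
```

```bash
python3 go.py .527 -.2462 .115 73.2
```

```text
t 31.8 pos [ 0.5222 -0.2236  0.2104] [-1.799e+02 -1.000e-01  7.310e+01] F [ 0.4  0.3 -0.2] w 0.385
shift [-0.101  0.057  0.477] turn [-0.0008 -0.0003 -0.0008]
```

Emit:
{"method": "servo_tool", "body": {"targets": [[[-0.05, 0.02, 0], [0, 0, 0]], [[-0.101, 0.057, 0], [0, 0, 0]], [[-0.101, 0.057, 0], [0, 0, 0]], [[-0.101, 0.057, 0.1], [0, 0, 0]], [[-0.101, 0.057, 0.2], [0, 0, 0]], [[-0.101, 0.057, 0.3], [0, 0, 0]], [[-0.101, 0.057, 0.4], [0, 0, 0]], [[-0.101, 0.057, 0.47], [0, 0, 0]], [[-0.101, 0.057, 0.47], [0, 0, 0]]]}}

```text
time: 32.7
position: [0.5269, -0.2459, 0.1158]
orientation: [-179.8, -0.1, 73.1]
wrist_force: [-0.6, 0.4, 0.1]
grip_width: 0.38
grasp_force: 39.9
```

```bash
python3 go.py .527 -.2462 .081 73.2
```

```text
t 32.7 pos [ 0.5269 -0.2459  0.1158] [-1.798e+02 -1.000e-01  7.310e+01] F [-0.6  0.4  0.1] w 0.38
shift [-0.002  0.001  0.174] turn [-0.001  -0.0004 -0.0006]
```

Emit:
{"method": "servo_tool", "body": {"targets": [[[0, 0, 0.04], [0, 0, 0]], [[0, 0, 0.08], [0, 0, 0]], [[0, 0, 0.12], [0, 0, 0]], [[0, 0, 0.155], [0, 0, 0]], [[0, 0, 0.17], [0, 0, 0]], [[0, 0, 0.17], [0, 0, 0]], [[0, 0, 0.17], [0, 0, 0]]]}}

```text
time: 33.4
position: [0.528, -0.2468, 0.0842]
orientation: [180.0, 0.0, 73.1]
wrist_force: [0.4, 0.0, -1.2]
grip_width: 0.38
grasp_force: 39.9
```

Emit:
{"method": "servo_tool", "body": {"targets": [[[0, 0, 0], [0, 0, 0]], [[0, 0, 0], [0, 0, 0]], [[0, 0, 0], [0, 0, 0]], [[0, 0, 0], [0, 0, 0]]], "hand": 0.3}}

```text
time: 33.8
position: [0.528, -0.2469, 0.0842]
orientation: [180.0, 0.0, 73.1]
wrist_force: [0.8, -0.0, 0.7]
grip_width: 0.648
grasp_force: 0.0
```

Emit:
{"method": "servo_tool", "body": {"targets": [[[0, 0, -0.15], [0, 0, 0]], [[0, 0, -0.35], [0, 0, 0]], [[0, 0, -0.55], [0, 0, 0]], [[0, 0, -0.75], [0, 0, 0]], [[0, 0, -0.95], [0, 0, 0]], [[0, 0, -1], [0, 0, 0]], [[0, 0, -1], [0, 0, 0]]]}}

```text
time: 34.5
position: [0.5287, -0.2473, 0.2859]
orientation: [179.8, 0.1, 73.1]
wrist_force: [0.2, 0.1, 0.0]
grip_width: 0.652
grasp_force: 0.0
```

```bash
python3 caps.py .126
python3 - <<'E'
from h import *
from plant import cams,monitor
print(monitor.sense()["position"])
s=cams.grab_frame("scene");d=cams.grab_frame("side");w=cams.grab_frame("wrist")
for nm,f in(("scene",s),("side",d)):
    for i,(x,y) in enumerate([(.527,-.2462),(.5145,-.288),(.502,-.33),(.489,-.3727)]): print(nm,i+1,"cap mid expected",proj(f,(x,y,.1245)).round(1))
    h=cv2.cvtColor(f["pixels"],cv2.COLOR_RGB2HSV)
    for c,st in blobs(cv2.inRange(h,(100,120,60),(130,255,255)),40):
        if 290<c[0]<380 and 150<c[1]<250: print(nm,c.round(1),st)
im=np.zeros((600,800,3),np.uint8)
im[:400,:400]=cv2.resize(s["pixels"][170:290,300:420],(400,400),interpolation=2);im[:400,400:]=cv2.resize(d["pixels"][140:260,280:400],(400,400),interpolation=2)
im[400:,:320]=cv2.resize(w["pixels"],(320,200));cv2.imwrite("pics/c3.png",im[:,:,::-1])
E
```

```text
[314.2 175.6] [299 160  32  32 799] [ 0.5256 -0.2495  0.126 ]
[314.2 214.3] [299 200  31  30 723] [ 0.5129 -0.2905  0.126 ]
[315.2 251. ] [301 238  29  27 642] [ 0.5012 -0.3327  0.126 ]
[315.3 286.2] [301 274  29  25 561] [ 0.4881 -0.3758  0.126 ]
[ 0.52816353 -0.24697969  0.28387663]
scene 1 cap mid expected [350.4 192.7]
scene 2 cap mid expected [354.  203.2]
scene 3 cap mid expected [357.9 214.5]
scene 4 cap mid expected [362.  226.9]
scene [355.4 211. ] [343 188  26  46 579]
side 1 cap mid expected [330.2 175.2]
side 2 cap mid expected [340.2 171.1]
side 3 cap mid expected [349.8 167.2]
side 4 cap mid expected [359.2 163.5]
side [331.  175.4] [326 173  11   6  54]
```

View pics/c3.png

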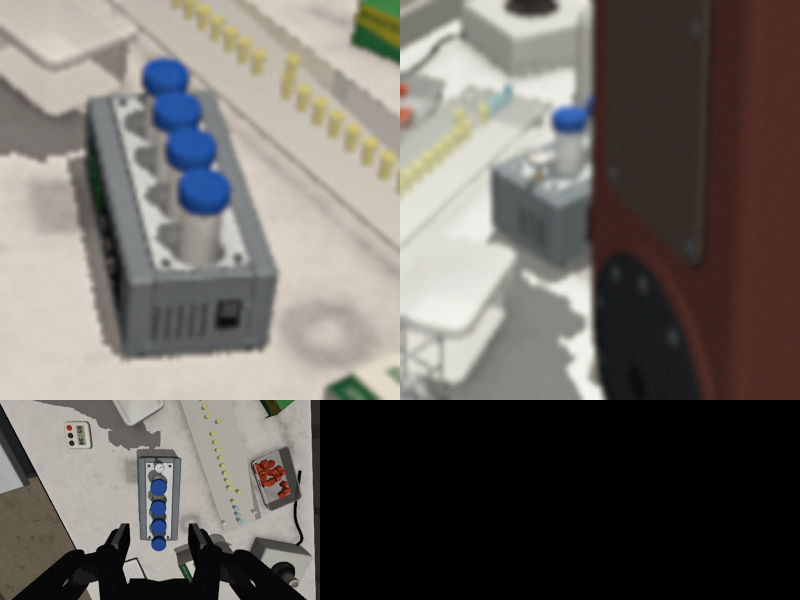

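All four caps sit at the height expected for tubes on the well floors, and none of them leans. The timer and carton are undisturbed and the gripper is clear, so I'm handing in.

```bash
python3 -c "
from plant import arm
print(arm.hand_in())"
```

```text
the job is handed in; nothing more can be done
None
```

I moved all four tubes into heater wells 1–4 in the same order and handed the job in at about 35 s of the 112 s allowed; the final pictures showed them upright and seated with the timer and carton in place, but `hand_in()` returned no verdict.

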